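# Fit the keyed hub on the machine's spindle

### The arm

A 6-joint arm with a two-finger parallel gripper is mounted at the origin on the work surface. World frame = base frame: x ahead of the robot, y to its left, z up, the work surface at z = 0. Lengths are in m, angles in rad, forces in N, time in s.
With the tool pointing down it reaches from about 0.375 to 0.9 m from the base axis. Payload 3.1 kg.
Tool frame: the origin (TCP) lies midway between the tips of the shut fingers; the grasp point (between the pads) lies 19 mm behind it; x points along the fingers, y is the direction in which the jaws open and shut, and the axes are right-handed (so a half turn about x gives the same grasp; the last joint's range is limited). The gripper opens to 85 mm and grips with 20 to 120 N. Pads are 22 mm wide; open, the fingers measure 114 mm over their backs; the gripper's body (76 mm by 85 mm) begins 54 mm behind the grasp point. The pads swing forward as they close: fully open they stand 13 mm farther back than shut.
Start: joints at [-1.482, 0.527, 1.433, -0, 1.181, -0.178], TCP at [0.165, -0.603, 0.231] pointing down, gripper open.
Joint ranges: [-3.08, 3.08], [-0.75, 2.2], [0.22, 2.44], [-1.43, 4.57], [0, 2.65], [-2.85, 2.85]. Speed limits (rad/s): [2.79, 2.79, 3.14, 3.14, 3.14, 3.14].

### API

Orientations are given as a unit quaternion [x, y, z, w].
In Python, from station import manip gives the robot as it stands.
- The arm moves only by the tool carry_out, never from a script. Its argument "commands" is a list that holds one entry, the list of rows, each a list of 7 numbers: the shift along the tool's x, y, z in units of 25 mm (1.0 is 25 mm), then the turn, a rotation vector about the tool's x, y, z in units of 5 degrees (1.0 is 5 degrees), then the finger opening in mm, from 0 to 85.4. A call has exactly 5 rows; each row is the pose to reach, as a shift and turn from the pose commanded when the call began, along the tool's axes at that moment; what a row does not reach only later rows make up. A row lasts 1/10 s, in which the tool goes at most 50 mm and 8.59 degrees, less where a joint would pass 70% of its speed; a pose out of reach is approached as far as the arm can. A call with a gripper value outside its range is refused whole. The fingers move at their own pace and stop on an object; "force" is the grip in N (left out, the last holds). Time passes only in rows, so rows that repeat a pose let the fingers close, or fill a call up. It gives the time, the measured TCP pose, the force and the opening at its end, in the units of the state.
- manip.sense(): the state, without advancing time (a new reading comes with each control period).
- manip.snapshot(name): name is "side" or "top"; returns a dict with "image" (480x640x3 uint8, red, green, blue), "fx", "fy", "cx", "cy" (pixels), "rvec" (rotation vector, rad) and "tvec" (3), from world to camera coordinates, as OpenCV has them. Camera axes: x right, y down, z forward; pixel columns grow to the right and rows downward; lengths in m; the calibration is good to about 2 mm. A picture is of the moment at which its call begins. There is no depth.
- manip.sign_off(): hands the job in, once; it reports no verdict.
The state is a dict: "t": time; "q": joint angles; "qd": joint speeds; "tau": joint torques, N m; "tcp_pos": TCP position; "tool_rot": TCP orientation; "force": force on the tool from outside, world axes, zero at the start; "ft_torque": the same for the moment, N m; "finger_gap": opening from 0.0 (shut) to 1.0 (fully open).
Only numpy, scipy, OpenCV 4.12 (cv2) and the standard library are available. Lean on these libraries where they do the work, as an engineer would, in place of code of your own. Each camera call takes 0.05 s, during which the arm holds its last target.

### The job

Take the hexagonal keyed hub and put it on the spindle stub in the middle of the red plate, turning it there until its tab drops into the stub's keyway and it sits fully home, flat on the flange; then let go of it. Do not force it: turn and press gently (about 1 kg of push is plenty, never over 6, and do not wedge it), and leave the other loose parts where they are.

Things in the scene. Friction and masses are not known exactly. Their poses are not given: they have to be found in the camera images.
- hub: Keyed hub, bare aluminium, 130 to 210 g: a hexagonal ring 57 mm across its flats (66 over corners), 26 mm high, lying flat, bore 42.5 mm wide with one inward tab. Origin: centre of its underside; z up along the bore. Two flats are square to its x axis, the others follow every 60 degrees
- tab (a point): The hub's only tab, inside the bore on the hub's +x side; the point is the middle of the tab's underside, 17 mm from the hub's axis and 8 mm above the hub's underside; axes those of the hub. The tab is 10 mm wide, reaches inward to 12.5 mm from the axis, and runs from this height up to the hub's top
- fixture: The fixed machine head: dark base under a red plate 220 (x) by 250 mm (y), its top 57 mm above the work surface, with two rectangular windows and, on its far edge, two dark clamp blocks 18 mm high, 68 mm or more from the middle. Origin: centre of its underside; x points away from the robot, turned up to 0.25 rad
- seat (a point): Centre of the top of the dark round flange (76 mm across, 8 mm high) in the middle of the red plate, on the spindle's axis, 65 mm above the work surface; axes those of the fixture. The hub's underside rests here when it is home. Out of line, the hub goes only 8 mm over the stub: its tab rides on the stub's top and its underside is 12 mm above the seat; in line it drops these 12 mm
- stub_top (a point): Centre of the top of the steel stub, 20 mm above the seat; axes those of the fixture, NOT of the keyway. Stub 41 mm in diameter, top edge chamfered 2 mm, does not turn (braked). Its one keyway runs down its whole height: 11.3 mm wide, open outward, floor 11 mm from the axis; its direction is not measured, within 0.9 rad either side of the fixture's +x seen from above
- spacer: Bystander: plain round aluminium ring, 58 mm across, 36 mm bore, 22 mm high, no tab. Origin: centre of the underside. Hub, ring and nut lie apart on three places, in any order
- nut: Bystander: steel hexagon nut, 38 mm across flats, 22 mm bore, 20 mm high. Origin: centre of the underside
- spanner: Bystander: steel spanner 170 mm long lying flat, about along y. Origin: under its middle
- bolt: Bystander: bolt standing on its head (26 mm across), 65 mm high. Origin: centre of the underside
- jaw: Bystander: dark steel clamp jaw, 50 x 70 mm, 38 mm high. Origin: centre of the underside
- profile: Bystander: aluminium channel offcut, 160 mm long along its x, 45 mm wide, 40 mm high. Origin: centre of the underside
- oiler: Bystander: grey bottle, 52 mm across, 130 mm high. Origin: centre of the underside
Things that resemble listed ones, but are neither listed nor needed, are in the scene too. What is shaped like the hub but orange is not meant.

How it is judged:
By the outcome, as a careful person would: the job done as asked, in the order asked, and still so for the second after the job is handed in, with the robot touching nothing.
It also fails if it takes over 72 s, if anything falls off the work surface, if the arm or the gripper's body presses on something with over 40 N, if the wrist force passes 120 N, or if a joint passes its speed limit or range.

## Working session

There is one attempt and no reset: what is moved stays moved. The work goes in short steps, Python scripts to look and compute and a tool call to move; the robot and the scene stay as the last step left them, time stands still between calls to the robot, and variables do not carry over. Pictures are saved under pics/ and viewed, and the job is handed in when it is done.

Besides the shell and the picture viewer there is one more tool, called after "Call:" as name(argument=value, ...), one argument or row to a line, values as JSON. carry_out: Moves the arm, as the interface text tells. Its arguments: {"type":"object","properties":{"commands":{"type":"array"},"force":{"type":"number"}},"required":["commands"]}

```bash
ls; mkdir -p pics; python3 - <<'E'
from station import manip
import cv2,json,numpy as np
print(manip.sense())
for n in("side","top"):
    s=manip.snapshot(n); cv2.imwrite(f"pics/{n}0.png",s["image"][:,:,::-1]); print({k:v for k,v in s.items() if k!="image"})
E
```

```text
pics
{'t': 0.0, 'q': array([-1.48149791e+00,  5.28499204e-01,  1.43390517e+00, -3.61528404e-05,
        1.18136608e+00, -1.78474713e-01]), 'qd': array([-0.00047928, -0.00080637, -0.00028327,  0.00080891,  0.00088913,
       -0.00156946]), 'tau': array([-1.15731207e-03, -4.42354882e+01, -1.78021771e+01, -3.29963386e-04,
        8.14410334e-03, -1.11546331e-05]), 'tcp_pos': array([ 0.16533486, -0.60199762,  0.23031239]), 'tool_rot': array([ 0.70080003,  0.095164  , -0.700755  ,  0.09362454]), 'force': array([-0.25219998,  0.27439958,  0.35599261]), 'ft_torque': array([ 0.00452075, -0.00630055,  0.00082115]), 'finger_gap': 0.9983374306225199}
{'fx': 451.664456357892, 'fy': 451.664456357892, 'cx': 322.01050450356627, 'cy': 240.50749883456277, 'rvec': array([ 2.26892432, -0.26340682,  0.13405431]), 'tvec': array([-0.51291144,  0.17742688,  0.77073548])}
{'fx': 507.8998379640295, 'fy': 507.8998379640295, 'cx': 312.285530511412, 'cy': 234.51503441722318, 'rvec': array([ 2.01843726, -2.18822273,  0.26031553]), 'tvec': array([0.07659962, 0.53242512, 0.96028153])}
```

View pics/top0.png

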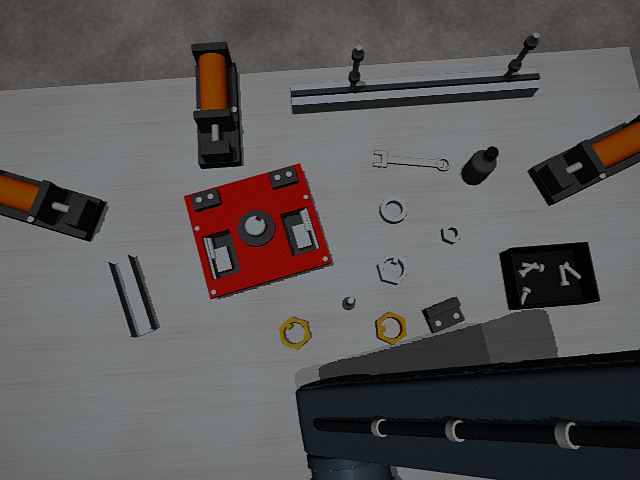

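View pics/side0.png

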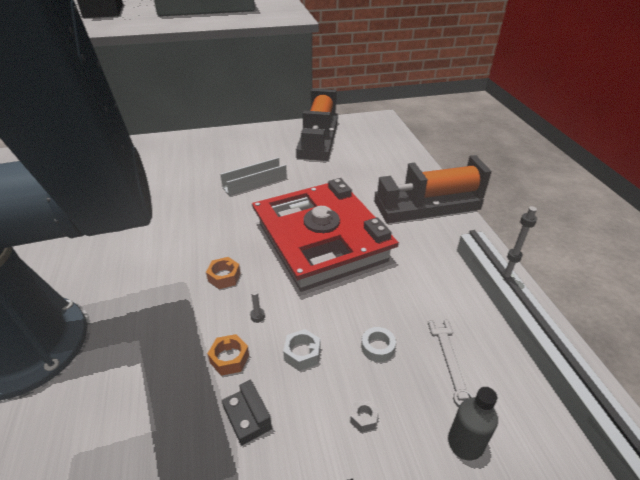

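The top view shows a bare hexagonal ring at (393,270), a round ring at (393,210), a small nut at (451,235) and two orange hexagons at (295,332) and (390,327). The bare hexagonal ring fits the description because it is aluminium, large and has a tab. It appears at (302,348) in the side view. I'll confirm with enlarged crops.

```bash
cat > h.py <<'E'
import cv2,numpy as np
from station import manip
def RT(s): return cv2.Rodrigues(s["rvec"])[0],np.asarray(s["tvec"])
def ray(s,u,v,z):
    R,t=RT(s);d=R.T@np.array([(u-s["cx"])/s["fx"],(v-s["cy"])/s["fy"],1]);c=-R.T@t
    return c+d*(z-c[2])/d[2]
def proj(s,p):
    R,t=RT(s);q=R@np.asarray(p)+t;return np.array([s["fx"]*q[0]/q[2]+s["cx"],s["fy"]*q[1]/q[2]+s["cy"]])
def crop(s,u,v,h,k):
    return cv2.resize(s["image"][v-h:v+h,u-h:u+h,::-1],None,fx=k,fy=k,interpolation=cv2.INTER_CUBIC)
def rect(s,c,z,half,n):  # orthorectify plane z around c; image right=-y, up=+x
    xs=c[0]+half-(np.arange(n)+.5)*2*half/n; ys=c[1]+half-(np.arange(n)+.5)*2*half/n
    X,Y=np.meshgrid(xs,ys,indexing='ij');R,t=RT(s)
    P=np.stack([X,Y,np.full_like(X,z)],-1)@R.T+t
    return cv2.remap(s["image"][:,:,::-1].copy(),(s["fx"]*P[...,0]/P[...,2]+s["cx"]).astype(np.float32),(s["fy"]*P[...,1]/P[...,2]+s["cy"]).astype(np.float32),cv2.INTER_CUBIC)
E
python3 - <<'E'
from h import *
T=manip.snapshot("top");S=manip.snapshot("side")
a=np.hstack([crop(T,393,270,25,8),crop(S,302,348,25,8)])
b=np.hstack([crop(T,256,226,25,8),crop(S,322,217,25,8)])
cv2.imwrite("pics/c1.png",cv2.resize(np.vstack([a,b]),(600,600)))
for n,s,u,v in(("T",T,393,270),("S",S,302,348)): print(n,ray(s,u,v,.026))
for n,s,u,v in(("T",T,256,226),("S",S,322,213)): print(n,ray(s,u,v,.085))
for s in (T,S):print(-RT(s)[0].T@RT(s)[1])
E
```

```text
T [ 0.45743845 -0.12651807  0.026     ]
S [ 0.46136364 -0.1341108   0.026     ]
T [0.55749911 0.14325971 0.085     ]
S [0.55979067 0.13812387 0.085     ]
[0.30303826 0.05768444 1.0565628 ]
[ 0.38338716 -0.5742857   0.64171788]
```

View pics/c1.png

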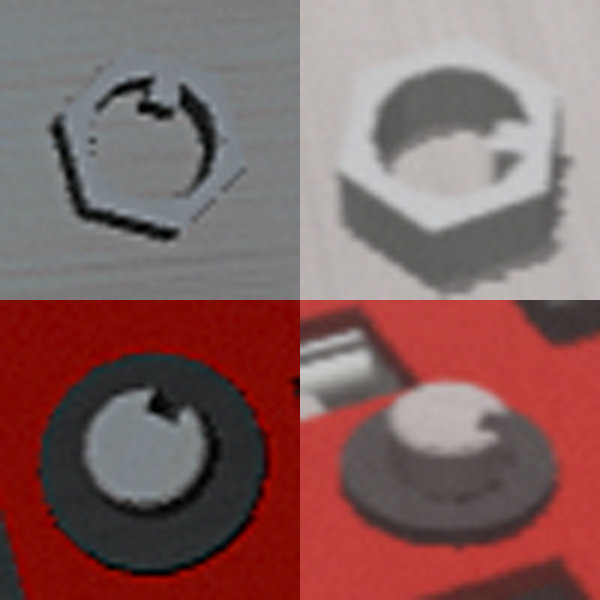

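The crops confirm the hub: a bare hexagonal ring with one inward tab, next to the steel stub with its keyway. Next I'll measure both with contours cast onto the planes of their top faces.

```bash
python3 - <<'E'
from h import *
T=manip.snapshot("top");S=manip.snapshot("side")
n=300
out=[]
for s in(T,S):
    A=rect(s,(.459,-.130),.026,.05,n);B=rect(s,(.558,.141),.085,.05,n)
    out.append(np.hstack([A,B]))
cv2.imwrite("pics/r1.png",np.vstack(out))
for nm,s in(("T",T),("S",S)):
    g=cv2.cvtColor(s["image"],cv2.COLOR_RGB2GRAY); hsv=cv2.cvtColor(s["image"],cv2.COLOR_RGB2HSV)
    for obj,(u,v),h in (("hub",(393,270) if nm=="T" else (302,345),24),("stub",(256,226) if nm=="T" else(322,213),16)):
        c=g[v-h:v+h,u-h:u+h]
        print(nm,obj,np.percentile(c,[5,25,50,75,95]))
# flange+stub circles
E
```

```text
T hub [ 56. 123. 125. 127. 132.]
T stub [ 21.   42.   44.   97.5 131. ]
S hub [ 95. 128. 183. 188. 197.]
S stub [ 70.   84.   94.5 103.  180. ]
```

View pics/r1.png

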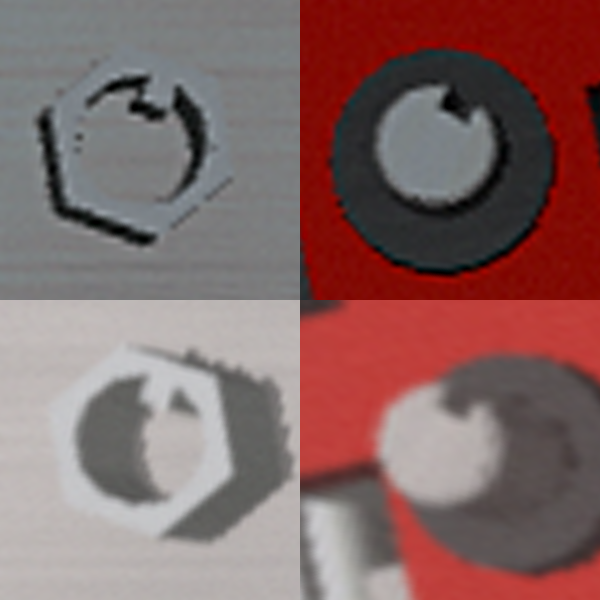

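```bash
python3 - <<'E'
from h import *
T=manip.snapshot("top");S=manip.snapshot("side")
for nm,s,th in(("T",T,80),("S",S,140)):
    n=400;c0=(.558,.141);half=.032
    B=rect(s,c0,.085,half,n);g=cv2.cvtColor(B,cv2.COLOR_BGR2GRAY)
    sat=cv2.cvtColor(B,cv2.COLOR_BGR2HSV)[...,1]
    m=((g>th)&(sat<100)).astype(np.uint8)
    k,l,st,ce=cv2.connectedComponentsWithStats(m); i=l[200,170]; m=(l==i).astype(np.uint8)
    cs=max(cv2.findContours(m,0,1)[0],key=cv2.contourArea);P=cs[:,0].astype(float)
    hull=cv2.convexHull(cs)
    (cx,cy),r=cv2.minEnclosingCircle(cs)
    el=cv2.fitEllipse(hull)
    f=lambda x,y:(c0[0]+half-y*2*half/n,c0[1]+half-x*2*half/n)
    print(nm,"circ",f(cx,cy),r*2*half/n,"ell",f(*el[0]),np.array(el[1])*half/n)
    cx,cy=el[0];d=np.hypot(P[:,0]-cx,P[:,1]-cy);th_=np.arctan2(-(P[:,0]-cx),-(P[:,1]-cy))
    w=d<.85*np.median(d); print("slot ang",th_[w].min(),th_[w].max(),np.mean(th_[w]),(d*2*half/n).min())
    # hub
    c0=(.462,-.1275);B=rect(s,c0,.026,.04,n);cv2.imwrite(f"pics/hub{nm}.png",B)
# keyway; flange by top
a=np.hstack([cv2.imread("pics/hubT.png"),cv2.imread("pics/hubS.png")])
for k in(0,400):
    for j in range(6):
        an=-.316+np.pi/6+j*np.pi/3;bn=an+np.pi/3
        p=lambda q:(int(k+200-np.sin(q)*33*5),int(200-np.cos(q)*33*5))
        cv2.line(a,p(an),p(bn),(0,0,255),1)
    cv2.line(a,(k+200,200),(int(k+200-np.sin(-.316)*62),int(200-np.cos(-.316)*62)),(0,255,0),1)
cv2.imwrite("pics/hub2.png",a)
E
```

```text
T circ (0.5597594653320314, 0.14604668212890623) 0.01991696533203125 ell (0.5598377001953125, 0.14601048095703123) [0.01964494 0.01980329]
slot ang -0.9730210440880626 -0.09807594279194959 -0.5335038968660766 0.01129197141600502
S circ (0.5597726074218751, 0.14569169433593748) 0.0203368505859375 ell (0.5600445678710938, 0.14549364990234373) [0.01948914 0.02015732]
slot ang -0.8714778146563598 -0.012163648470008056 -0.45074954109628174 0.010485633082012398
```

View pics/hub2.png

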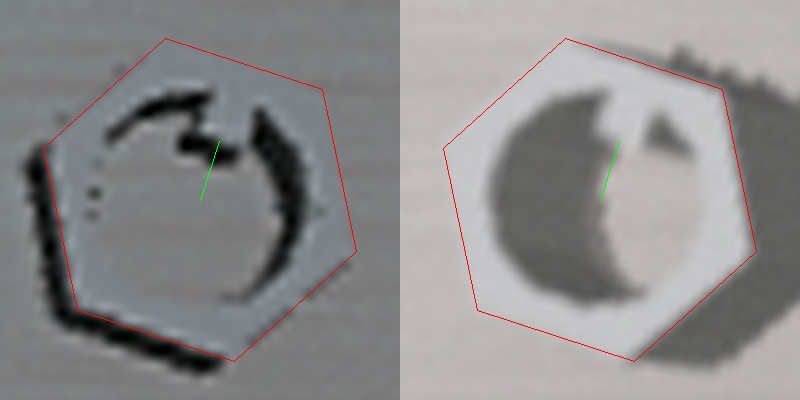

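```bash
cat >> h.py <<'E'
from scipy.spatial.transform import Rotation as Ro
def st():
    s=manip.sense();R=Ro.from_quat(s["tool_rot"]);M=R.as_matrix()
    print("t",round(s["t"],2),"tcp",s["tcp_pos"].round(4),"yaw y",round(np.arctan2(M[1,1],M[0,1]),4),"down",M[:,0].round(3),"F",s["force"].round(1),"M",s["ft_torque"].round(2),"gap",round(s["finger_gap"]*85.4,1),"q",s["q"].round(2));return s,R
def go(p,yaw):
    s,R=st();y=np.array([np.cos(yaw),np.sin(yaw),0]);x=np.array([0,0,-1.])
    W=Ro.from_matrix(np.stack([x,y,np.cross(x,y)],1))
    d=R.inv().apply(np.asarray(p)-s["tcp_pos"])*40; r=(R.inv()*W).as_rotvec(degrees=True)/5
    print("shift",d.round(2),"turn",r.round(2))
E
python3 - <<'E'
from h import *
for k in range(-3,4): print(k,-.316+k*np.pi/3); go((.462,-.1275,.15),-.316+k*np.pi/3)
E
```

```text
-3 -3.457592653589793
t 0.4 tcp [ 0.1654 -0.6026  0.2311] yaw y -1.303 down [-0.  0. -1.] F [-0.4  0.2 -0.2] M [-0.08 -0.03 -0.03] gap 85.4 q [-1.48  0.53  1.43 -0.    1.18 -0.18]
shift [  3.25 -15.19 -16.47] turn [24.69  0.    0.  ]
-2 -2.410395102393195
t 0.4 tcp [ 0.1654 -0.6026  0.2311] yaw y -1.303 down [-0.  0. -1.] F [-0.4  0.2 -0.2] M [-0.08 -0.03 -0.03] gap 85.4 q [-1.48  0.53  1.43 -0.    1.18 -0.18]
shift [  3.25 -15.19 -16.47] turn [12.69  0.    0.  ]
-1 -1.3631975511965977
t 0.4 tcp [ 0.1654 -0.6026  0.2311] yaw y -1.303 down [-0.  0. -1.] F [-0.4  0.2 -0.2] M [-0.08 -0.03 -0.03] gap 85.4 q [-1.48  0.53  1.43 -0.    1.18 -0.18]
shift [  3.25 -15.19 -16.47] turn [ 0.69 -0.    0.  ]
0 -0.316
t 0.4 tcp [ 0.1654 -0.6026  0.2311] yaw y -1.303 down [-0.  0. -1.] F [-0.4  0.2 -0.2] M [-0.08 -0.03 -0.03] gap 85.4 q [-1.48  0.53  1.43 -0.    1.18 -0.18]
shift [  3.25 -15.19 -16.47] turn [-11.31  -0.     0.  ]
1 0.7311975511965976
t 0.4 tcp [ 0.1654 -0.6026  0.2311] yaw y -1.303 down [-0.  0. -1.] F [-0.4  0.2 -0.2] M [-0.08 -0.03 -0.03] gap 85.4 q [-1.48  0.53  1.43 -0.    1.18 -0.18]
shift [  3.25 -15.19 -16.47] turn [-23.31  -0.     0.  ]
2 1.7783951023931952
t 0.4 tcp [ 0.1654 -0.6026  0.2311] yaw y -1.303 down [-0.  0. -1.] F [-0.4  0.2 -0.2] M [-0.08 -0.03 -0.03] gap 85.4 q [-1.48  0.53  1.43 -0.    1.18 -0.18]
shift [  3.25 -15.19 -16.47] turn [-3.531e+01 -1.000e-02 -0.000e+00]
3 2.8255926535897933
t 0.4 tcp [ 0.1654 -0.6026  0.2311] yaw y -1.303 down [-0.  0. -1.] F [-0.4  0.2 -0.2] M [-0.08 -0.03 -0.03] gap 85.4 q [-1.48  0.53  1.43 -0.    1.18 -0.18]
shift [  3.25 -15.19 -16.47] turn [24.69  0.    0.  ]
```

Call:
carry_out(
  commands=[
    [[0,-0.6,-0.7,0,0,0,85],[0,-1.8,-2,0.2,0,0,85],[0.2,-3.1,-3.4,0.4,0,0,85],[0.4,-4.4,-4.8,0.6,0,0,85],[0.6,-5.7,-6.2,0.7,0,0,85]],
  ],
)

```text
t: 0.9
tcp_pos: [0.2778, -0.4228, 0.2163]
tool_rot: [0.704, 0.072, -0.703, 0.073]
force: [0.4, 0.3, -0.3]
finger_gap: 0.991
```

Call:
carry_out(
  commands=[
    [[0,-1.3,-1.4,0,0,0,85],[0,-2.6,-2.8,0,0,0,85],[0.2,-3.9,-4.2,0,0,0,85],[0.4,-5.2,-5.6,0,0,0,85],[0.6,-6.2,-6.6,0,0,0,85]],
  ],
)

```text
t: 1.4
tcp_pos: [0.4081, -0.2364, 0.2015]
tool_rot: [0.704, 0.073, -0.703, 0.073]
force: [0.3, -0.8, -0.6]
finger_gap: 0.996
```

```bash
python3 - <<'E'
from h import *
go((.462,-.1275,.08),-1.363)
E
```

```text
t 1.4 tcp [ 0.4081 -0.2364  0.2015] yaw y -1.3629 down [ 0.001 -0.    -1.   ] F [ 0.3 -0.8 -0.6] M [-0.   -0.01  0.  ] gap 85.0 q [-0.76  0.37  1.84  0.    0.93  0.6 ]
shift [ 4.86 -3.82 -3.01] turn [ 0.   -0.01 -0.  ]
```

Call:
carry_out(
  commands=[
    [[0.6,-1.2,-1.0,0,0,0,85],[1.4,-2.4,-1.9,0,0,0,85],[2.2,-3.3,-2.6,0,0,0,85],[2.8,-3.7,-2.9,0,0,0,85],[2.8,-3.7,-2.9,0,0,0,85]],
  ],
)

```text
t: 1.9
tcp_pos: [0.4581, -0.1311, 0.1299]
tool_rot: [-0.702, -0.075, 0.704, -0.073]
force: [0.0, 1.2, -0.5]
finger_gap: 0.998
```

```bash
python3 - <<'E'
from h import *
go((.462,-.1275,.0),-1.363)
E
```

```text
t 1.9 tcp [ 0.4581 -0.1311  0.1299] yaw y -1.3609 down [-0.003  0.002 -1.   ] F [ 0.   1.2 -0.5] M [-0.08 -0.04  0.01] gap 85.2 q [-0.51  0.5   1.89  0.    0.75  0.85]
shift [ 5.19 -0.09 -0.2 ] turn [0.02 0.03 0.03]
```

Call:
carry_out(
  commands=[
    [[1.0,-0.05,-0.1,0,0,0,85],[2.2,-0.1,-0.1,0,0,0,85],[3.2,-0.1,-0.1,0,0,0,85],[3.6,-0.1,-0.1,0,0,0,85],[3.6,-0.1,-0.1,0,0,0,85]],
  ],
)

```text
t: 2.4
tcp_pos: [0.4604, -0.131, 0.0408]
tool_rot: [-0.703, -0.073, 0.704, -0.072]
force: [-0.0, 0.4, -0.2]
finger_gap: 0.994
```

```bash
python3 - <<'E'
from h import *
go((.462,-.1275,.0),-1.363)
for n in("side","top"): cv2.imwrite(f"pics/{n}1.png",manip.snapshot(n)["image"][:,:,::-1])
S=manip.snapshot("side");cv2.imwrite("pics/g1.png",crop(S,302,338,60,5))
st()
E
```

```text
t 2.4 tcp [ 0.4604 -0.131   0.0408] yaw y -1.365 down [-0.001  0.001 -1.   ] F [-0.   0.4 -0.2] M [ 0.02 -0.02  0.01] gap 84.9 q [-0.51  0.67  1.94 -0.    0.53  0.85]
shift [ 1.63 -0.12 -0.09] turn [-0.02  0.01  0.01]
t 2.55 tcp [ 0.4615 -0.1311  0.0424] yaw y -1.3646 down [ 0.002 -0.001 -1.   ] F [-0.6 -0.1 -0.2] M [-0.01 -0.01  0.02] gap 85.3 q [-0.51  0.67  1.94 -0.    0.53  0.85]
```

View pics/g1.png

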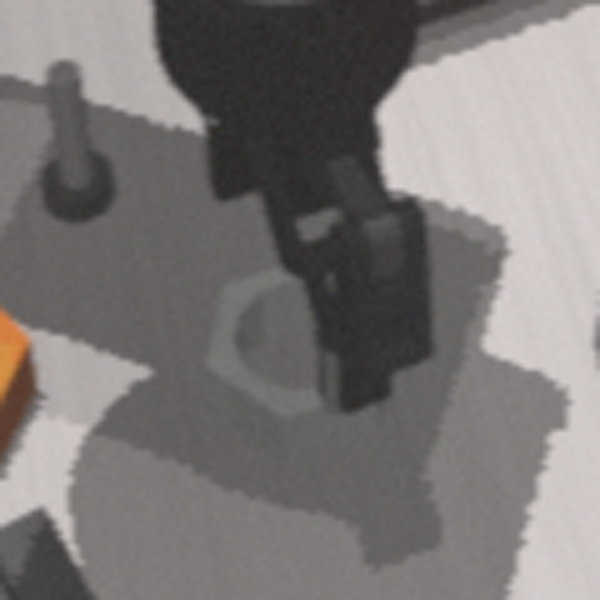

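Call:
carry_out(
  commands=[
    [[0.4,-0.1,-0.05,0,0,0,85],[0.9,-0.13,-0.07,0,0,0,85],[1.3,-0.13,-0.07,0,0,0,85],[1.6,-0.13,-0.07,0,0,0,85],[1.66,-0.13,-0.07,0,0,0,85]],
  ],
)

```text
t: 3.05
tcp_pos: [0.4612, -0.1264, -0.0015]
tool_rot: [-0.703, -0.073, 0.704, -0.073]
force: [0.1, 0.6, 0.2]
finger_gap: 0.993
```

```bash
python3 - <<'E'
from h import *
go((.462,-.1275,.0),-1.363)
E
```

```text
t 3.05 tcp [ 0.4612 -0.1264 -0.0015] yaw y -1.364 down [-0.002  0.001 -1.   ] F [0.1 0.6 0.2] M [-0.01  0.02 -0.01] gap 84.8 q [-0.5   0.76  1.95 -0.    0.43  0.86]
shift [-0.06  0.05 -0.02] turn [-0.01  0.02  0.02]
```

Close the fingers at a moderate grip.

Call:
carry_out(
  commands=[
    [[0,0,0,0,0,0,45],[0,0,0,0,0,0,45],[0,0,0,0,0,0,45],[0,0,0,0,0,0,45],[0,0,0,0,0,0,45]],
  ],
  force=50,
)

```text
t: 3.55
tcp_pos: [0.462, -0.1269, 0.0002]
tool_rot: [0.704, 0.073, -0.703, 0.073]
force: [0.3, 0.8, 3.5]
finger_gap: 0.657
```

Call:
carry_out(
  commands=[
    [[0,0,0,0,0,0,45],[0,0,0,0,0,0,45],[0,0,0,0,0,0,45],[-0.2,0,0,0,0,0,45],[-0.4,0,0,0,0,0,45]],
  ],
  force=50,
)

```text
t: 4.05
tcp_pos: [0.4615, -0.1266, 0.0098]
tool_rot: [-0.703, -0.073, 0.704, -0.073]
force: [-0.6, 0.3, -1.3]
finger_gap: 0.657
```

```bash
python3 - <<'E'
from h import *
go((.462,-.1275,.16),-1.363)
E
```

```text
t 4.05 tcp [ 0.4615 -0.1266  0.0098] yaw y -1.364 down [-0.001  0.    -1.   ] F [-0.6  0.3 -1.3] M [-0.04 -0.01 -0.06] gap 56.1 q [-0.5   0.74  1.95 -0.    0.46  0.86]
shift [-6.01  0.03 -0.01] turn [-0.01  0.01  0.01]
```

Call:
carry_out(
  commands=[
    [[-1.0,0,0,0,0,0,45],[-2.2,0,0,0,0,0,45],[-3.6,0,0,0,0,0,45],[-5.0,0,0,0,0,0,45],[-5.8,0,0,0,0,0,45]],
  ],
)

```text
t: 4.55
tcp_pos: [0.4623, -0.127, 0.1573]
tool_rot: [0.704, 0.072, -0.702, 0.074]
force: [-0.5, -0.4, -2.0]
finger_gap: 0.659
```

```bash
python3 - <<'E'
from h import *
go((.56,.1458,.155),-1.363-.174)
S=manip.snapshot("side");cv2.imwrite("pics/side2.png",S["image"][:,:,::-1])
E
```

```text
t 4.55 tcp [ 0.4623 -0.127   0.1573] yaw y -1.3639 down [ 0.003 -0.002 -1.   ] F [-0.5 -0.4 -2. ] M [-0.   -0.02 -0.04] gap 56.3 q [-0.5   0.45  1.87 -0.    0.82  0.86]
shift [ 0.09 -9.88 -6.07] turn [ 1.98 -0.03 -0.02]
```

View pics/side2.png

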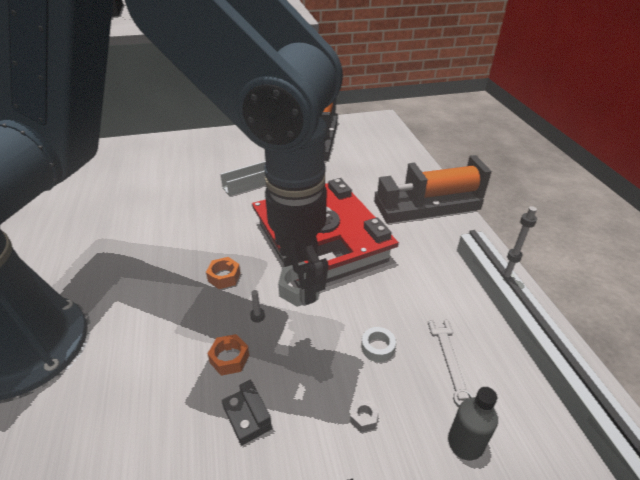

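The hub is held between the fingers at (298,287), and everything else is where it was. Next I'll carry it over the stub.

Call:
carry_out(
  commands=[
    [[0,-0.6,-0.3,0.2,0,0,45],[0,-1.8,-1.1,0.6,0,0,45],[0,-3.2,-2.0,1.0,0,0,45],[0,-4.6,-2.9,1.4,0,0,45],[0,-5.8,-3.6,1.7,0,0,45]],
  ],
)

```text
t: 5.1
tcp_pos: [0.52, 0.0355, 0.1539]
tool_rot: [-0.706, -0.02, 0.707, -0.02]
force: [0.3, -0.9, -1.4]
finger_gap: 0.658
```

Call:
carry_out(
  commands=[
    [[0,-1.3,-0.4,0.1,0,0,45],[0,-2.4,-0.9,0.2,0,0,45],[0,-3.2,-1.3,0.3,0,0,45],[0,-3.6,-1.6,0.3,0,0,45],[0,-3.6,-1.6,0.3,0,0,45]],
  ],
)

```text
t: 5.6
tcp_pos: [0.5551, 0.1267, 0.154]
tool_rot: [-0.707, -0.012, 0.707, -0.012]
force: [-0.8, -0.4, -2.0]
finger_gap: 0.658
```

```bash
python3 - <<'E'
from h import *
go((.56,.1458,.115),-1.363-.174)
E
```

```text
t 5.6 tcp [0.5551 0.1267 0.154 ] yaw y -1.5364 down [-0. -0. -1.] F [-0.8 -0.4 -2. ] M [-0.02 -0.01  0.01] gap 56.2 q [ 0.03  0.55  1.65 -0.    0.94  1.56]
shift [ 1.56 -0.76 -0.22] turn [ 0.01  0.   -0.  ]
```

Call:
carry_out(
  commands=[
    [[0.3,-0.4,-0.1,0,0,0,45],[0.8,-0.7,-0.2,0,0,0,45],[1.3,-0.76,-0.22,0,0,0,45],[1.8,-0.76,-0.22,0,0,0,45],[2.0,-0.76,-0.22,0,0,0,45]],
  ],
)

```text
t: 6.1
tcp_pos: [0.5582, 0.1444, 0.1026]
tool_rot: [-0.706, -0.011, 0.708, -0.011]
force: [-0.9, 0.4, -1.7]
finger_gap: 0.659
```

Call:
carry_out(
  commands=[
    [[0,0,0,0,0,0,45],[0,0,0,0,0,0,45],[0,0,0,0,0,0,45],[0,0,0,0,0,0,45],[0,0,0,0,0,0,45]],
  ],
)

```text
t: 6.6
tcp_pos: [0.56, 0.145, 0.1053]
tool_rot: [0.707, 0.011, -0.707, 0.011]
force: [0.8, -0.0, -2.3]
finger_gap: 0.662
```

```bash
python3 - <<'E'
from h import *
go((.56,.1458,.09),-1.363-.174)
T=manip.snapshot("top");S=manip.snapshot("side")
cv2.imwrite("pics/p3.png",np.hstack([crop(T,256,222,40,5),crop(S,322,205,40,5)]))
st()
E
```

```text
t 6.6 tcp [0.56   0.145  0.1053] yaw y -1.5387 down [ 0.001  0.    -1.   ] F [ 0.8 -0.  -2.3] M [0.03 0.   0.04] gap 56.5 q [0.06 0.64 1.66 0.   0.85 1.6 ]
shift [ 0.61 -0.03 -0.  ] turn [-0.02 -0.01  0.  ]
t 6.7 tcp [0.5598 0.145  0.1052] yaw y -1.5386 down [ 0.001  0.    -1.   ] F [ 0.4  0.8 -1.6] M [ 0.   -0.01  0.07] gap 56.2 q [0.06 0.64 1.66 0.   0.85 1.6 ]
```

View pics/p3.png

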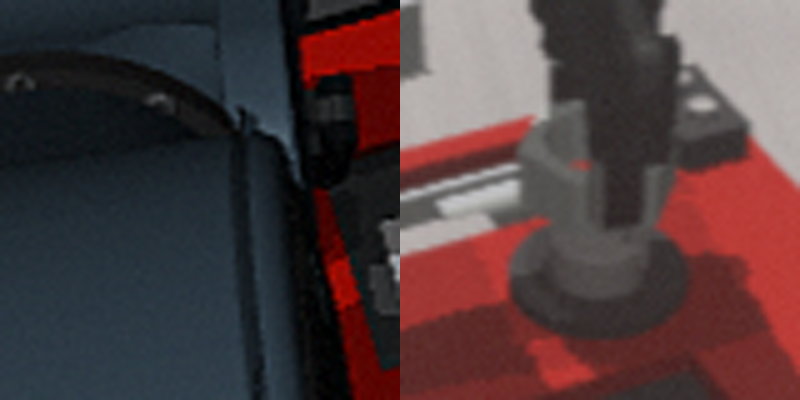

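The side crop shows the hub hanging above the stub at about (600,190), centred over the flange. I'll lower it slowly.

Call:
carry_out(
  commands=[
    [[0.2,-0.03,0,0,0,0,45],[0.4,-0.03,0,0,0,0,45],[0.6,-0.03,0,0,0,0,45],[0.75,-0.03,0,0,0,0,45],[0.8,-0.03,0,0,0,0,45]],
  ],
)

```text
t: 7.2
tcp_pos: [0.5592, 0.1457, 0.084]
tool_rot: [-0.707, -0.011, 0.708, -0.011]
force: [-0.6, 0.3, -1.6]
finger_gap: 0.657
```

```bash
python3 - <<'E'
from h import *
st()
E
```

```text
t 7.2 tcp [0.5592 0.1457 0.084 ] yaw y -1.5387 down [-0.001 -0.    -1.   ] F [-0.6  0.3 -1.6] M [-0.01 -0.01 -0.03] gap 56.1 q [0.06 0.67 1.67 0.   0.8  1.6 ]
```

Call:
carry_out(
  commands=[
    [[0.05,0,0,0,0,0,45],[0.1,0,0,0,0,0,45],[0.15,0,0,0,0,0,45],[0.15,0,0,0,0,0,45],[0.15,0,0,0,0,0,45]],
  ],
)

```text
t: 7.7
tcp_pos: [0.5597, 0.1457, 0.0812]
tool_rot: [0.707, 0.011, -0.707, 0.011]
force: [-0.0, -0.1, -1.8]
finger_gap: 0.662
```

```bash
python3 - <<'E'
from h import *
st()
E
```

```text
t 7.7 tcp [0.5597 0.1457 0.0812] yaw y -1.5386 down [ 0.  0. -1.] F [-0.  -0.1 -1.8] M [0.01 0.01 0.03] gap 56.5 q [0.06 0.67 1.67 0.   0.8  1.6 ]
```

Call:
carry_out(
  commands=[
    [[0.06,0,0,0,0,0,45],[0.12,0,0,0,0,0,45],[0.16,0,0,0,0,0,45],[0.18,0,0,0,0,0,45],[0.18,0,0,0,0,0,45]],
  ],
)

```text
t: 8.2
tcp_pos: [0.5596, 0.1457, 0.0764]
tool_rot: [-0.707, -0.011, 0.707, -0.011]
force: [-0.2, 0.1, -2.1]
finger_gap: 0.658
```

```bash
python3 - <<'E'
from h import *
st()
E
```

```text
t 8.2 tcp [0.5596 0.1457 0.0764] yaw y -1.5386 down [-0.  0. -1.] F [-0.2  0.1 -2.1] M [-0.04 -0.03  0.02] gap 56.2 q [0.06 0.68 1.67 0.   0.79 1.6 ]
```

Call:
carry_out(
  commands=[
    [[0.02,0,0,0,0,0,45],[0.05,0,0,0,0,0,45],[0.08,0,0,0,0,0,45],[0.08,0,0,0,0,0,45],[0.08,0,0,0,0,0,45]],
  ],
)

```text
t: 8.7
tcp_pos: [0.5596, 0.1457, 0.0745]
tool_rot: [-0.707, -0.011, 0.707, -0.011]
force: [-0.7, 0.2, -2.0]
finger_gap: 0.663
```

```bash
python3 - <<'E'
from h import *
st()
E
```

```text
t 8.7 tcp [0.5596 0.1457 0.0745] yaw y -1.5387 down [-0.  0. -1.] F [-0.7  0.2 -2. ] M [0.05 0.02 0.03] gap 56.6 q [0.06 0.69 1.67 0.   0.78 1.6 ]
```

Call:
carry_out(
  commands=[
    [[0.02,0,0,0,0,0,45],[0.05,0,0,0,0,0,45],[0.08,0,0,0,0,0,45],[0.1,0,0,0,0,0,45],[0.1,0,0,0,0,0,45]],
  ],
)

```text
t: 9.2
tcp_pos: [0.5596, 0.1457, 0.072]
tool_rot: [-0.707, -0.011, 0.707, -0.011]
force: [-0.1, -0.1, -2.2]
finger_gap: 0.663
```

```bash
python3 - <<'E'
from h import *
st()
E
```

```text
t 9.2 tcp [0.5596 0.1457 0.072 ] yaw y -1.5386 down [-0. -0. -1.] F [-0.1 -0.1 -2.2] M [ 0.07  0.02 -0.  ] gap 56.6 q [ 0.06  0.69  1.67 -0.    0.78  1.6 ]
```

Call:
carry_out(
  commands=[
    [[0.03,0,0,0,0,0,45],[0.06,0,0,0,0,0,45],[0.1,0,0,0,0,0,45],[0.12,0,0,0,0,0,45],[0.12,0,0,0,0,0,45]],
  ],
)

```text
t: 9.7
tcp_pos: [0.5596, 0.1457, 0.069]
tool_rot: [-0.707, -0.011, 0.707, -0.011]
force: [0.3, 0.6, -2.1]
finger_gap: 0.659
```

```bash
python3 - <<'E'
from h import *
st()
S=manip.snapshot("side");cv2.imwrite("pics/p4.png",crop(S,322,205,40,8))
E
```

```text
t 9.7 tcp [0.5596 0.1457 0.069 ] yaw y -1.5386 down [-0. -0. -1.] F [ 0.3  0.6 -2.1] M [0.02 0.01 0.03] gap 56.3 q [ 0.06  0.69  1.68 -0.    0.77  1.6 ]
```

View pics/p4.png

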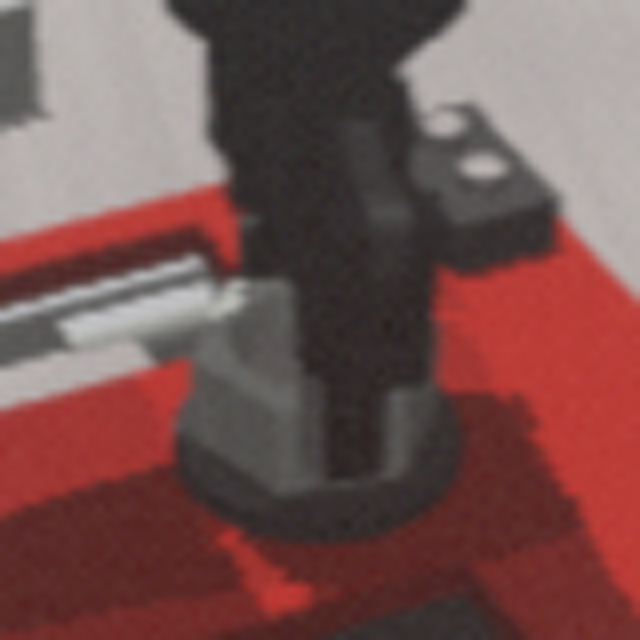

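The crop shows the hub nearly down on the flange, with its lower edge at about (280,490), so the tab has entered the keyway. I'll press on to contact in small steps.

Call:
carry_out(
  commands=[
    [[0.03,0,0,0,0,0,45],[0.06,0,0,0,0,0,45],[0.08,0,0,0,0,0,45],[0.1,0,0,0,0,0,45],[0.12,0,0,0,0,0,45]],
  ],
)

```text
t: 10.25
tcp_pos: [0.5597, 0.1457, 0.066]
tool_rot: [-0.707, -0.011, 0.707, -0.011]
force: [0.8, -0.1, -1.1]
finger_gap: 0.658
```

```bash
python3 - <<'E'
from h import *
st()
E
```

```text
t 10.25 tcp [0.5597 0.1457 0.066 ] yaw y -1.5386 down [-0. -0. -1.] F [ 0.8 -0.1 -1.1] M [ 0.   -0.05  0.01] gap 56.2 q [ 0.06  0.7   1.68 -0.    0.77  1.6 ]
```

Call:
carry_out(
  commands=[
    [[0.01,0,0,0,0,0,45],[0.02,0,0,0,0,0,45],[0.03,0,0,0,0,0,45],[0.04,0,0,0,0,0,45],[0.04,0,0,0,0,0,45]],
  ],
)

```text
t: 10.75
tcp_pos: [0.5597, 0.1457, 0.0653]
tool_rot: [0.707, 0.011, -0.707, 0.011]
force: [-0.3, -0.6, 0.0]
finger_gap: 0.656
```

```bash
python3 - <<'E'
from h import *
st()
E
```

```text
t 10.75 tcp [0.5597 0.1457 0.0653] yaw y -1.5385 down [ 0. -0. -1.] F [-0.3 -0.6  0. ] M [-0.06  0.09  0.01] gap 56.1 q [ 0.06  0.7   1.68 -0.    0.76  1.6 ]
```

Call:
carry_out(
  commands=[
    [[0.01,0,0,0,0,0,45],[0.02,0,0,0,0,0,45],[0.03,0,0,0,0,0,45],[0.03,0,0,0,0,0,45],[0.03,0,0,0,0,0,45]],
  ],
)

```text
t: 11.25
tcp_pos: [0.5597, 0.1457, 0.0652]
tool_rot: [0.707, 0.011, -0.707, 0.011]
force: [-2.3, 0.2, 6.1]
finger_gap: 0.653
```

```bash
python3 - <<'E'
from h import *
st()
E
```

```text
t 11.25 tcp [0.5597 0.1457 0.0652] yaw y -1.5385 down [ 0. -0. -1.] F [-2.3  0.2  6.1] M [-0.1   0.33 -0.03] gap 55.8 q [ 0.06  0.7   1.68 -0.    0.76  1.6 ]
```

The tool stops firmly at z = 0.0652 with about 8 N of push, which matches home. I'll release and look.

Call:
carry_out(
  commands=[
    [[0,0,0,0,0,0,60],[0,0,0,0,0,0,66],[0,0,0,0,0,0,74],[0,0,0,0,0,0,76],[0,0,0,0,0,0,76]],
  ],
)

```text
t: 11.75
tcp_pos: [0.5597, 0.1457, 0.0641]
tool_rot: [-0.707, -0.011, 0.707, -0.011]
force: [0.8, 0.5, -0.6]
finger_gap: 0.892
```

Call:
carry_out(
  commands=[
    [[-0.2,0,0,0,0,0,76],[-0.8,0,0,0,0,0,76],[-1.8,0,0,0,0,0,76],[-3.0,0,0,0,0,0,76],[-4.0,0,0,0,0,0,76]],
  ],
)

```text
t: 12.25
tcp_pos: [0.5599, 0.1457, 0.1659]
tool_rot: [0.707, 0.011, -0.707, 0.011]
force: [0.9, -0.5, -0.0]
finger_gap: 0.891
```

Call:
carry_out(
  commands=[
    [[-0.5,1.2,0,0,0,0,76],[-1,2.8,0,0,0,0,76],[-1,4.4,0,0,0,0,76],[-1,6,0,0,0,0,76],[-1,7,0,0,0,0,76]],
  ],
)

```text
t: 12.75
tcp_pos: [0.5655, -0.0319, 0.19]
tool_rot: [0.707, 0.01, -0.707, 0.011]
force: [0.6, 0.9, -0.4]
finger_gap: 0.893
```

```bash
python3 - <<'E'
from h import *
T=manip.snapshot("top");S=manip.snapshot("side")
cv2.imwrite("pics/top5.png",T["image"][:,:,::-1]);cv2.imwrite("pics/side5.png",S["image"][:,:,::-1])
cv2.imwrite("pics/p5.png",np.hstack([crop(T,256,222,25,8),crop(S,322,208,25,8)]))
st()
E
```

```text
t 12.85 tcp [ 0.5659 -0.0326  0.1898] yaw y -1.543 down [ 0.001 -0.001 -1.   ] F [ 0.6  1.3 -0.5] M [-0.    0.    0.04] gap 75.9 q [-0.25  0.5   1.62 -0.    1.01  1.29]
```

View pics/p5.png

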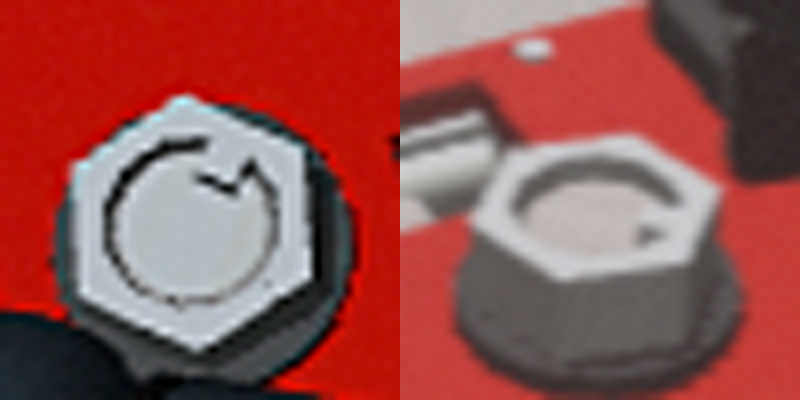

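View pics/side5.png

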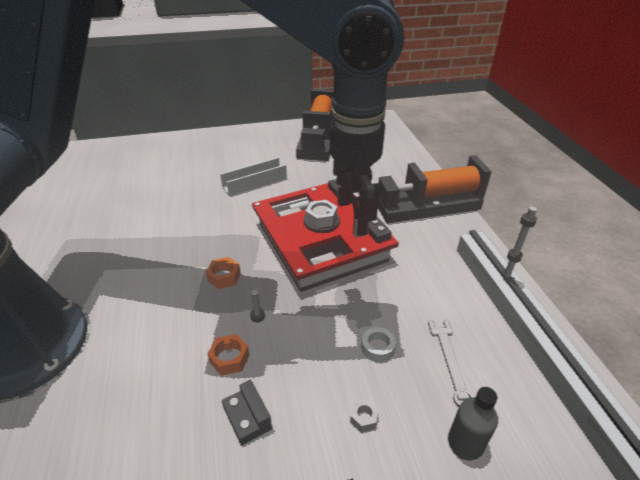

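View pics/top5.png

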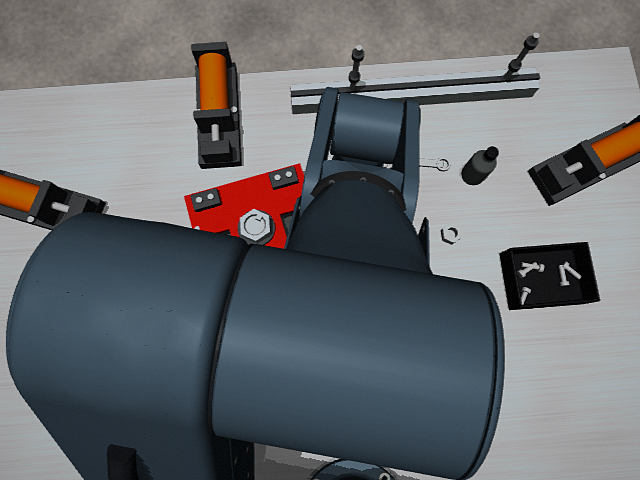

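```bash
python3 - <<'E'
from h import *
T=manip.snapshot("top");S=manip.snapshot("side")
def P(s): 
    R,t=RT(s);return np.array([[s["fx"],0,s["cx"]],[0,s["fy"],s["cy"]],[0,0,1]])@np.c_[R,t]
# corners: crop pixels /8 + crop origin
t=np.array([[185,97],[305,145],[312,275],[200,352],[80,285],[75,165]])/8+[231,197]
s=(np.array([[630,135],[720,188],[688,265],[560,278],[472,207],[510,150]])-[400,0])/8+[297,183]
X=cv2.triangulatePoints(P(T),P(S),t.mean(0),s.mean(0));print((X[:3]/X[3]).ravel())
for z in(.091,.103): print(z,ray(T,*t.mean(0),z),ray(S,*s.mean(0),z))
st()
E
```

```text
[0.55956549 0.14422659 0.09176271]
0.091 [0.55914136 0.14430997 0.091     ] [0.56061366 0.14544    0.091     ]
0.103 [0.55595852 0.14323339 0.103     ] [0.55675194 0.12975737 0.103     ]
t 12.95 tcp [ 0.5651 -0.0295  0.1895] yaw y -1.5403 down [-0.     0.001 -1.   ] F [-0.1  0.4 -0.9] M [ 0.02  0.03 -0.02] gap 75.8 q [-0.25  0.5   1.63  0.    1.01  1.29]
```

The hub's top triangulates to z = 0.0918, against 0.091 for home and 0.103 if it were riding on the stub. I'll hand in the job.

```bash
python3 - <<'E'
from station import manip
print(manip.sign_off())
E
```

```text
the job is handed in; nothing more can be done
None
```

The bare aluminium hub is on the stub with its tab in the keyway, sitting home on the flange. The gripper has let go and is clear of it. I lined the hub up from the keyway direction measured in the images, so the tab dropped in without any searching turn.

- **Seating:** the hub stopped firmly at tool height 0.0652 m, where 0.065 m is expected at home. The push was about 8 N.
- **Last check:** after release, the two camera views put the hub's top at z = 0.092 m. Home is 0.091 m, and 0.103 m would mean the tab was still riding on the stub. The tab is visible in the keyway direction.
- **Other parts:** no other loose part looked moved in the side picture. In the last top picture the arm hides some of them.
- **Small disagreements:** the two views differ by 1–2 mm in the hub's position, within the calibration. They gave keyway directions about 0.08 rad apart, and I used the average. No check failed, and the clock stood at about 13 s.

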